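# Seat a bezel setting in the ball vise with self-closing tweezers

## Task

Take the self-closing tweezers by their two black grips, squeeze them open over the round bezel cup in the wooden stand, and ease off so that the jaws grip the cup. Lift the setting out without ever touching it with the gripper itself, put its stem into the bore of the ball vise and press it down through the soft drag until it is firmly home on the hidden stop; keep it pressed there for half a second, gently enough not to bruise it. Let go and leave the tweezers standing clamped on the cup; leave the other two settings, the graver and the steel ring alone.

Things in the scene. Friction and masses are not known exactly. Their poses are not given: they have to be found in the camera images.
- tweezers: Self-closing (reverse-action) steel tweezers with crossed legs, 139 mm long, 150 g, standing tips down in the black pot. Origin between the jaw tips, z up along the tool; they are squeezed along y. Two black upright grips, and between them a 10 mm thick spine that ends in a cap 139 mm above the tips. Squeezing the grips together along y moves the jaws apart along y; springs close them.
- tweezer_grips (a point): Centre between the black grips, 113 mm above the tips. Grips 16 mm wide (x), 93 to 133 mm above the tips, outer faces 48 mm apart at rest. They flex first: jaws start to open at 42.5 mm over the grips (7 N a side); at 26 mm (10.5 N) each jaw is 6.8 mm out; least 19 mm (15 N). Shut on the cup: 44 mm at no load; held at 40 to 42.5 mm the cup stays gripped (8 N spring); under 38 mm it is let go.
- tweezer_tips (a point): Lower end of the jaws, midway between them (the tweezers' origin). The jaws are V-shaped, 14 mm tall, and centre a 14 mm cup by themselves. Opened (grips at 26 mm) jaws and legs measure 37 mm over y, 21 mm over x, up to 50 mm above the tips. Tips fully down on the setting stand on its disc.
- tweezer_ledges (a point): Point on the tweezers' axis, 93 mm above the tips, level with the top of two ledges: one sticks out 12 mm from the foot of each grip along y (outer ends 72 mm apart at rest, moving with the grips), for the fingertips to push down on.
- pot: Fixed black open box, 36 x 46 mm, 45 mm tall, floor 4 mm thick, with the tweezers standing loosely in it; its y is along the 46 mm side.
- stand: Fixed wooden block, 60 mm (x) by 176 mm (y), 42 mm tall, with three 13 mm holes 58 mm apart along its y; a brass setting stands in each. Origin under its centre.
- bezel: The setting to handle: brass disc 30 mm in diameter, 3 mm thick, with a round cup 14 mm in diameter, 9 mm tall on top and a round stem 10 mm in diameter, 40 mm long (foot chamfered) below. 60 g or so. Origin at the underside of the disc, on the axis, z up. In any of the three holes. With the tweezers fully down over it the tips stand on the disc, 3 mm above the origin. Bruises if pressed with more than 15 N in the vise, 20 N in the stand.
- bezel_foot (a point): Centre of the lower end of the stem, 40 mm below the origin of the bezel setting.
- dome: Bystander: the same disc and stem with a low dome 24 mm wide instead of a cup. In one of the three holes of the stand.
- bar: Bystander: the same disc and stem with a narrow bar 20 x 6 mm instead of a cup. In one of the three holes of the stand.
- vise: Fixed steel ball vise, 110 mm in diameter, with a 56 mm square chuck block whose top is 100 mm above the bench; a black knob sticks out on its +x side to 70 mm from the axis. Origin under its centre. The setting is home when it presses the stop in the bore with 9 N or more in all (plunger drag included); its disc then stays 2 to 20 mm above the block.
- bore_mouth (a point): Centre of the mouth of the upright bore, 11 mm in diameter, in the top of the chuck block. Inside, unseen and different each time: a rubber-cushioned stop 20 to 38 mm below the mouth, and 3 to 6 mm above it a plunger that drags with about 4.5 N when pushed down and stays down. On the stop the force climbs by 4 N per mm (for 4 mm). Over 15 N in all bruises the setting.
- graver: Bystander: graver with a mushroom-shaped wooden handle, 100 mm long, lying on the bench.
- ring_jig: Bystander: steel ring, 28 mm in diameter, 8 mm tall, lying on the bench.
Not all that is in view belongs to the job. What is shaped like the bezel but turquoise is not meant. Of the things that look like the stand, the smaller one is meant.

How it is judged:
On the way, in this order (a step that is already met when the one before it is completed fails the run):
1. the bezel setting hangs in the closed tweezers, its foot clear above the stand (z of bezel_foot in the frame of stand above 0.046 m and distance between tweezer_tips and bezel below 0.008 m and contact force between tweezers and bezel above 2 N), for 0.2 s.
2. the stem stands in the bore and the setting is pressed on the hidden stop with 9 N or more by the tweezers that grip it, for 0.3 s (horizontal distance between bezel_foot and bore_mouth below 0.003 m and z of bezel_foot in the frame of bore_mouth below -0.018 m and distance between tweezer_tips and bezel below 0.008 m and contact force between bezel and vise above 9 N), for 0.3 s.
At the end, for the whole second after the job is handed in: The stem of the bezel setting stands in the bore of the vise, foot at least 18 mm deep and within 3 mm of its axis, borne by the vise and within 0.15 rad of upright; the tweezers stand clamped on its cup with the tips within 8 mm of the setting's origin and within 0.2 rad of upright; both at rest (horizontal distance between bezel_foot and bore_mouth below 0.003 m and z of bezel_foot in the frame of bore_mouth below -0.018 m and distance between tweezer_tips and bezel below 0.008 m and angle between bezel's own z axis and vertical below 0.15 rad and angle between tweezers's own z axis and vertical below 0.2 rad and contact force between tweezers and bezel above 2 N and contact force between bezel and vise above 0.5 N and linear speed of each of tweezers, bezel below 0.02 m/s); the robot touches nothing.
It fails at once if the gripper touches the bezel setting itself (contact force between any of the fingers, the arm and bezel above 0.3 N).
It fails at once if the bezel setting is pressed into the vise with more than 15 N (contact force between bezel and vise above 15 N).
It fails at once if the bezel setting is pressed against the stand with more than 20 N (contact force between bezel and stand above 20 N).
It fails at once if another setting, the graver or the steel ring is disturbed (moved more than 10 mm) (distance of any of dome, bar, graver, ring_jig from where it was at the start of the episode above 0.01 m).
It also fails if it takes over 67 s, if anything falls off the work surface, if the arm or the gripper's body presses on something with over 40 N, if the wrist force passes 120 N, or if a joint passes its speed limit or range.

## Robot

A 6-joint arm with a two-finger parallel gripper is mounted at the origin on the work surface. World frame = base frame: x ahead of the robot, y to its left, z up, the work surface at z = 0. Lengths are in m, angles in rad, forces in N, time in s.
With the tool pointing down it reaches from about 0.325 to 0.925 m from the base axis. Payload 3.1 kg.
Tool frame: the origin (TCP) lies between the finger pads; the fingertips stand 14 mm ahead of it and the grasp point (between the pads) lies 5 mm behind it; z points along the fingers, y is the direction in which the jaws open and shut (so a half turn about z gives the same grasp; the last joint's range is limited). The gripper opens to 85 mm and grips with 20 to 120 N. Pads are 22 mm wide; open, the fingers measure 114 mm over their backs; the gripper's body (76 mm by 85 mm) begins 54 mm behind the grasp point. The pads swing forward as they close: fully open they stand 13 mm farther back than shut.
Start: joints at [-1.368, 0.217, 1.613, -0, 1.311, -0.112], TCP at [0.194, -0.594, 0.245] pointing down, gripper open.
Joint ranges: [-2.75, 2.75], [-0.78, 2.1], [0.31, 2.55], [-1.13, 4.27], [0.13, 2.63], [-2.58, 2.58]. Speed limits (rad/s): [2.79, 2.79, 3.14, 3.14, 3.14, 3.14].

## Interface

Orientations are given as a unit quaternion [w, x, y, z].
In Python, from station import bot, claw, kinematics, viewer, hand_in gives the robot as it stands. Calls block until the motion is done:
- bot.goto(position, orientation): joint-space move of the TCP to a pose.
- bot.line_to(position, orientation=None, vel=0.15, max_force=None): straight line of the TCP; orientation=None keeps the orientation; vel is the mean speed in m/s. With max_force (N) it stops when the force on the tool has changed by that much, and returns True; else False.
- bot.move_joints(angles): joint-space move.
- claw.grip(opening, strength=None): finger opening in m; strength is the grip in N (None keeps the last); returns when the fingers have stopped.
- bot.dwell(seconds).
- kinematics.inverse_kinematics(position, orientation): joint angles nearest the present ones, or None.
- bot.sense(): the state.
- viewer.capture(name): name is "side" or "top"; returns a dict with "image" (420x560x3 uint8, blue, green, red), "vertical_fov" (degrees; the focal length in pixels is half the picture's height over the tangent of half this angle, whatever the lens; pixels are square), "cx", "cy" (the principal point, pixels), "k1" (the pictures are not rectified: a ray, as slopes to the right and down, at radius r is drawn at 1 + k1 r^2 times it, then the intrinsics apply), "T" (4x4, takes a point from camera to world coordinates). Camera axes: x right, y up, looking along -z (the intrinsics and any distortion apply to the point x, -y, -z); pixel columns grow to the right and rows downward; lengths in m; the calibration is good to about 2 mm. A picture is of the moment at which its call begins. There is no depth.
A pose or a line that the arm cannot do raises bot.Unreachable and nothing moves.
- hand_in(): hands the job in, once; it reports no verdict.
The state is a dict: "time_s": time; "joints": joint angles; "dq": joint speeds; "effort": joint torques, N m; "position": TCP position; "tool_rot": TCP orientation; "force": force on the tool from outside, world axes, zero at the start; "torque": the same for the moment, N m; "finger_gap": finger opening in m.
Only numpy, scipy, OpenCV 4.12 (cv2) and the standard library are available. Lean on these libraries where they do the work, as an engineer would, in place of code of your own. Each camera call takes 0.05 s, during which the arm holds its last target. There are 200 camera calls.

## Working session

There is one attempt and no reset: what is moved stays moved. The work goes in short steps, each a Python script; the robot and the scene stay as the last script left them, time stands still between calls to the robot, and variables do not carry over. Pictures are saved under pics/ and viewed, about 8 in all and at most 12, crops included, and the job is handed in when it is done.

```bash
ls; mkdir -p pics; cat > h.py <<'E'
import numpy as np, cv2
from station import bot, claw, kinematics, viewer, hand_in
def shot(n,f):
    c=viewer.capture(n); cv2.imwrite('pics/'+f,c['image']); np.savez('pics/'+f[:-4]+'.npz',**c); return c
def K(c):
    f=210/np.tan(np.radians(c['vertical_fov'])/2); return np.array([[f,0,c['cx']],[0,f,c['cy']],[0,0,1.]])
def ray(c,uv):
    d=np.array([c['k1'],0,0,0,0],float)
    p=cv2.undistortPoints(np.array([[uv]],float),K(c),d)[0,0]
    T=c['T']; v=T[:3,:3]@np.array([p[0],-p[1],-1]); return T[:3,3],v/np.linalg.norm(v)
def on_z(c,uv,z):
    o,v=ray(c,uv); return o+v*(z-o[2])/v[2]
def proj(c,P):
    T=c['T']; q=T[:3,:3].T@(np.array(P,float)-T[:3,3]); a,b=q[0]/-q[2],-q[1]/-q[2]; s=1+c['k1']*(a*a+b*b)
    k=K(c); return np.array([k[0,0]*a*s+k[0,2],k[0,0]*b*s+k[1,2]])
E
python3 - <<'E'
from h import *
a=shot('top','t0.png');b=shot('side','s0.png')
for c in(a,b): print({k:v for k,v in c.items() if k!='image'})
s=bot.sense();print(s)
E
```

```text
pics
{'vertical_fov': 56.55365675425804, 'cx': 281.89044142079945, 'cy': 214.06347057391562, 'k1': -0.04731572178525978, 'T': array([[-0.02231507,  0.99373116, -0.1095464 ,  0.44492921],
       [-0.99969499, -0.02333924, -0.00807566,  0.0471551 ],
       [-0.01058176,  0.10933278,  0.99394888,  0.86613708],
       [ 0.        ,  0.        ,  0.        ,  1.        ]])}
{'vertical_fov': 57.55701210508733, 'cx': 282.1771188104267, 'cy': 207.5762593757636, 'k1': 0.011299545221297511, 'T': array([[-0.79112518,  0.30019744, -0.53291879,  0.07677216],
       [-0.61159505, -0.40036738,  0.68239098,  0.63526957],
       [-0.00851128,  0.86578719,  0.50033999,  0.51565238],
       [ 0.        ,  0.        ,  0.        ,  1.        ]])}
{'time_s': 0.1, 'joints': array([-1.36817550e+00,  2.17694309e-01,  1.61478586e+00, -8.55817733e-06,
        1.31132258e+00, -1.12188070e-01]), 'dq': array([-4.23107229e-04, -1.82906528e-03, -3.07955879e-03,  8.55532926e-04,
       -5.33694437e-05, -3.16930240e-04]), 'effort': array([-1.04042731e-03, -3.98078513e+01, -3.04968739e+01, -1.93951973e-04,
        4.23773177e-03, -7.18099244e-06]), 'position': array([ 0.19340299, -0.59357236,  0.24408279]), 'tool_rot': array([-1.10373185e-03,  9.87636700e-01,  1.56756268e-01, -5.40796585e-05]), 'force': array([0.16291442, 0.64036955, 0.55866319]), 'torque': array([ 0.01568834, -0.01660616, -0.01770625]), 'finger_gap': 0.08543038052313089}
```

View pics/t0.png

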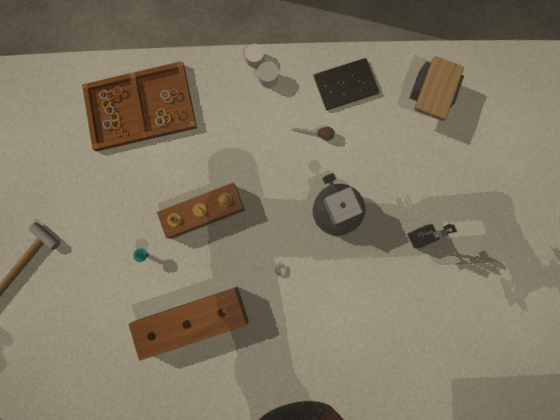

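View pics/s0.png

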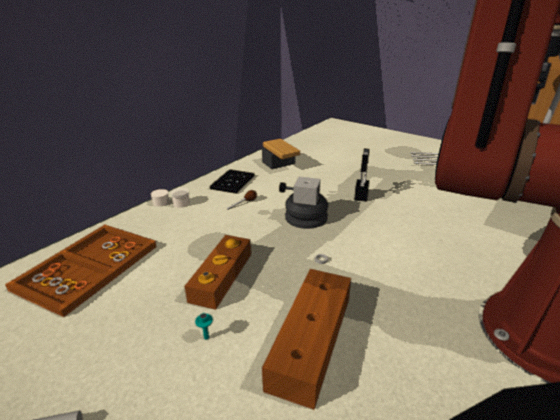

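Top view: the small stand is at (200,210), with settings at (174,219), (200,210) and (225,200). The larger empty stand at (188,323) is the decoy, and the turquoise lookalike is at (141,255). The vise is at (340,208), its knob at (329,178). The tweezers and pot are at (430,235), the ring at (281,270) and the graver at (318,132). The next crop should show which setting has the cup, and give the tweezers and bore detail.

```bash
python3 - <<'E'
from h import *
a=cv2.imread('pics/t0.png');b=cv2.imread('pics/s0.png')
def cr(i,x,y,w,h,s): return cv2.convertScaleAbs(cv2.resize(i[y:y+h,x:x+w],None,fx=s,fy=s,interpolation=cv2.INTER_CUBIC),alpha=1.5)
# 400x300 tiles
t=[cr(a,150,175,100,75,4),cr(a,395,195,100,75,4),cr(b,180,230,80,60,5),cr(a,295,165,100,75,4)]
t[2]=cv2.resize(t[2],(400,300))
cv2.imwrite('pics/c0.png',np.vstack([np.hstack(t[:2]),np.hstack(t[2:])]))
E
```

```text
(no output)
```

View pics/c0.png

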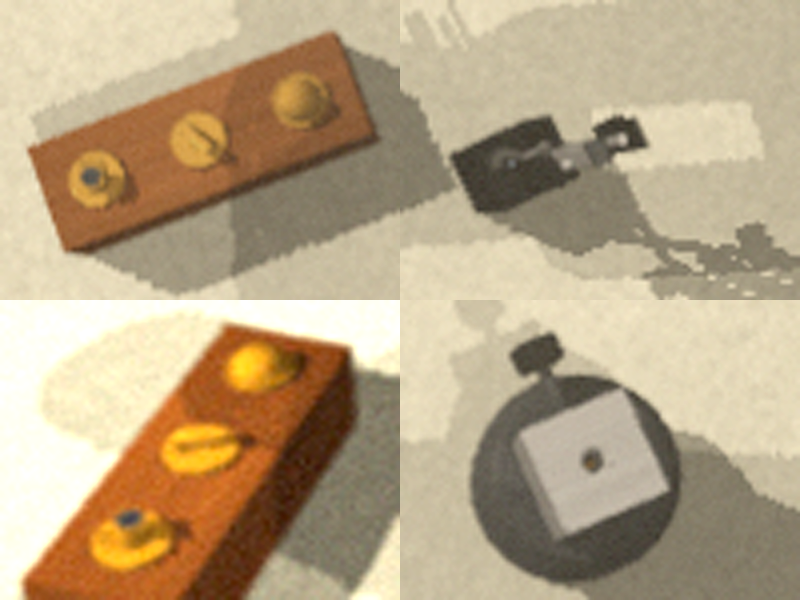

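The bezel (blue cup) is the setting at (174,219.5). The bar is in the middle and the dome at (225,200). Next I'll measure it and zoom in on the tweezers.

```bash
python3 - <<'E'
from h import *
L=lambda f:dict(np.load('pics/%s.npz'%f))
a,b=L('t0'),L('s0')
def blob(c,box,mask_fn):
    x,y,w,h=box; im=c['image'][y:y+h,x:x+w]; m=mask_fn(im).astype(np.uint8)
    n,l,s,ce=cv2.connectedComponentsWithStats(m); i=1+np.argmax(s[1:,4]); return ce[i]+[x,y],s[i,4],l==i
yel=lambda im:(lambda h:(h[...,0]>14)&(h[...,0]<34)&(h[...,1]>120)&(h[...,2]>60))(cv2.cvtColor(im,cv2.COLOR_BGR2HSV))
for n,box in(('bez',(163,208,22,24)),('bar',(190,199,20,22)),('dome',(216,190,19,20))):
    ce,A,m=blob(a,box,yel); ys,xs=np.nonzero(m); h=cv2.convexHull(np.stack([xs,ys],1).astype(np.int32))
    e=cv2.minEnclosingCircle(h)
    print(n,ce,A,np.array(e[0])+box[:2],e[1],on_z(a,np.array(e[0])+box[:2],.045), on_z(a,ce,.045))
drk=lambda im:im.max(2)<75
ce,A,_=blob(a,(336,198,14,14),lambda im:im.max(2)<90);print('bore top',ce,A,on_z(a,ce,.1))
# block top: bright square
ce,A,m=blob(a,(310,178,60,60),lambda im:im.min(2)>100);print('block?',ce,A,on_z(a,ce,.1))
# stand rect at z=.042
A_=on_z(a,(150+97/4,175+180/4),.045);print('bez manual',A_)
print('side bezel proj',proj(b,on_z(a,(174.3,220),.045)),'side bore',proj(b,on_z(a,blob(a,(336,198,14,14),lambda im:im.max(2)<90)[0],.1)))
def cr(c,x,y,w,h,s): return cv2.convertScaleAbs(cv2.resize(c['image'][y:y+h,x:x+w],None,fx=s,fy=s,interpolation=cv2.INTER_NEAREST),alpha=1.8)
cv2.imwrite('pics/c1.png',np.hstack([cr(a,400,215,66,50,6),cr(b,335,140,66,70,6)[:300] if 0 else cv2.resize(cr(b,340,142,50,65,6),(300,390))[:300]]) if 0 else np.hstack([np.vstack([cr(a,403,215,64,40,6),np.zeros((160,384,3),np.uint8)]),cr(b,338,142,50,66,6)[:400]]))
print('bezel in side crop etc done')
E
```

```text
bez [173.74375 219.2875 ] 160 [173.55172443 219.22413826] 7.650397777557373 [0.52979969 0.28448048 0.045     ] [0.52965474 0.28406679 0.045     ]
bar [199.16571429 209.35428571] 175 [199.55263138 209.8684206 ] 8.079090118408203 [0.5485223  0.22880128 0.045     ] [0.54964455 0.22963116 0.045     ]
dome [224.80113636 199.60227273] 176 [225.21212101 199.37121201] 8.073686599731445 [0.56974876 0.17385429 0.045     ] [0.56927277 0.17473574 0.045     ]
bore top [342.80952381 204.95238095] 21 [ 0.54466856 -0.06753087  0.1       ]
block? [342.97316384 204.80084746] 708 [ 0.54496322 -0.06786681  0.1       ]
bez manual [0.52810694 0.28296743 0.045     ]
side bezel proj [208.73516245 277.48296954] side bore [307.97113676 182.28390117]Traceback (most recent call last):
  File "<stdin>", line 20, in <module>
    return _nx.concatenate(arrs, 1, dtype=dtype, casting=casting)
           ~~~~~~~~~~~~~~~^^^^^^^^^^^^^^^^^^^^^^^^^^^^^^^^^^^^^^^
ValueError: all the input array dimensions except for the concatenation axis must match exactly, but along dimension 0, the array at index 0 has size 400 and the array at index 1 has size 396
```

```bash
python3 - <<'E'
from h import *
L=lambda f:dict(np.load('pics/%s.npz'%f))
a,b=L('t0'),L('s0')
def cr(c,x,y,w,h,s): return cv2.convertScaleAbs(cv2.resize(c['image'][y:y+h,x:x+w],None,fx=s,fy=s,interpolation=cv2.INTER_NEAREST),alpha=2)
cv2.imwrite('pics/c1.png',np.hstack([np.vstack([cr(a,403,215,64,40,7),np.zeros((182,448,3),np.uint8)]),cr(b,343,142,40,66,7)]))
E
```

```text
(no output)
```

View pics/c1.png

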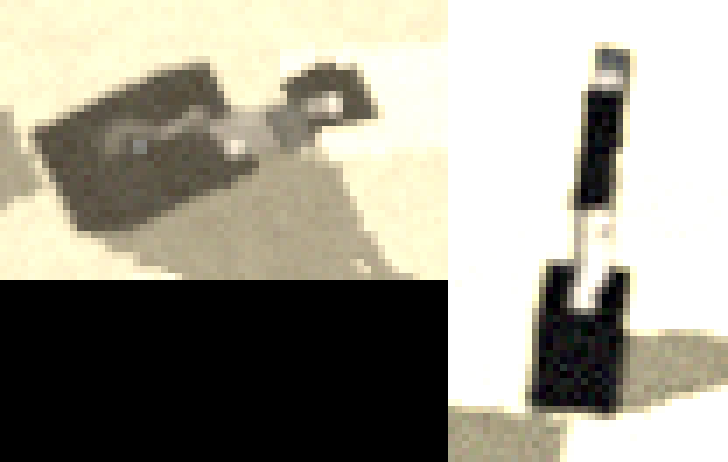

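```bash
python3 - <<'E'
from h import *
L=lambda f:dict(np.load('pics/%s.npz'%f))
a,b=L('t0'),L('s0')
T=lambda x,y:np.array([403+x/7,215+y/7]); S=lambda x,y:np.array([343+(x-448)/7,142+y/7])
iT=lambda p:(p-[403,215])*7; iS=lambda p:(p-[343,142])*7+[448,0]
def tri(p,q):
    o1,v1=ray(a,p);o2,v2=ray(b,q); M=np.stack([v1,-v2],1); s=np.linalg.lstsq(M,o2-o1,rcond=None)[0]
    P,Q=o1+s[0]*v1,o2+s[1]*v2; return (P+Q)/2,np.linalg.norm(P-Q)
print('cap tri',tri(T(284,125),S(613,50)))
pc=on_z(a,T(164,142),.045);print('pot top centre',pc)
e=on_z(a,T(35,130),0)-on_z(a,T(208,65),.045);print('pot', on_z(a,T(35,130),0),on_z(a,T(95,230),0),on_z(a,T(208,65),.045),on_z(a,T(262,165),.045))
c=on_z(a,T(284,125),.143);print('cap z.143',c)
for z in(0,.045,.097,.137,.143):
    P=np.array([c[0],c[1],z]);print(z,'vert through cap: top',iT(proj(a,P)),'side',iS(proj(b,P)))
print('right grip face top',on_z(a,T(350,65),.137),on_z(a,T(375,118),.137))
# stand & vise block direction, side-view bezel & bore check
def blobc(c,box,f):
    x,y,w,h=box;m=f(c['image'][y:y+h,x:x+w]).astype(np.uint8);n,l,s,ce=cv2.connectedComponentsWithStats(m);i=1+np.argmax(s[1:,4]);return ce[i]+[x,y],s[i,4]
yel=lambda im:(lambda h:(h[...,0]>14)&(h[...,0]<34)&(h[...,1]>120)&(h[...,2]>90))(cv2.cvtColor(im,cv2.COLOR_BGR2HSV))
print('side bezel',blobc(b,(195,265,26,24),yel))
g=cv2.cvtColor(b['image'],cv2.COLOR_BGR2GRAY);print(g[176:188,298:320])
E
```

```text
cap tri (array([ 0.48242056, -0.24643003,  0.1443122 ]), np.float64(0.00024282659048081027))
pot top centre [ 0.48324485 -0.24999265  0.045     ]
pot [ 0.49017497 -0.22519434  0.        ] [ 0.45804882 -0.242559    0.        ] [ 0.50617177 -0.26485322  0.045     ] [ 0.47557455 -0.27939491  0.045     ]
cap z.143 [ 0.48238321 -0.24702711  0.143     ]
0 vert through cap: top [104.55818668 152.82117267] side [577.32371442 387.97520717]
0.045 vert through cap: top [154.4325025  145.10234945] side [588.24384826 287.44379155]
0.097 vert through cap: top [219.16923051 135.06751033] side [601.48521575 165.7599213 ]
0.137 vert through cap: top [275.09205001 126.38438773] side [612.15851019  67.84782872]
0.143 vert through cap: top [283.99999999 125.        ] side [613.7980119   52.82130273]
right grip face top [ 0.49837337 -0.26851019  0.137     ] [ 0.48395391 -0.27433299  0.137     ]
side bezel (array([205.77419355, 278.07741935]), np.int32(155))
[[184 175 182 182 184 187 193 192 192 189 194 194 193 197 197 198 196 196
  195 197 197 198]
 [172 155 158 162 165 161 164 166 168 169 169 177 185 19
[... 267 characters left out ...]
9 155 156 147 150 146 150 150
  147 153 150 134]
 [156 146 153 151 155 148 140 141 145 156 166 165 154 148 153 152 148 151
  152 151 147 123]
 [153 154 152 154 152 143 127 110 114 128 148 160 156 146 149 143 146 152
  152 149 129 106]
 [155 156 153 151 155 144 136 124 126 130 143 149 155 149 148 145 152 156
  152 146 116 102]
 [151 153 157 146 149 151 154 144 149 149 151 158 151 154 152 147 152 150
  150 139 101  86]
 [159 152 153 151 150 153 150 151 149 151 152 152 152 151 146 149 157 154
  149 123  75  80]
 [145 143 148 148 150 148 147 148 152 148 154 150 151 144 152 147 156 155
  142 106  50  73]
 [130 130 129 131 132 133 138 132 139 142 147 150 146 148 144 145 146 142
  115  77  42  80]]
```

Tweezers are upright at about (0.482,-0.247), with y along about -66°. Bezel is near (0.529,0.283) and bore near (0.544,-0.068). Next I'll check reach, then grasp.

```bash
cat >> h.py <<'E'
def Q(psi): p=np.radians(psi)/2; return [0,float(np.cos(p)),float(np.sin(p)),0]
PSI=23.5
def st(tag=''):
    s=bot.sense(); print(tag,'t%.2f'%s['time_s'],'p',s['position'].round(4),'F',s['force'].round(2),'M',s['torque'].round(2),'gap %.4f'%s['finger_gap']); return s
E
python3 - <<'E'
from h import *
b=dict(np.load('pics/s0.npz')); print('side bore',on_z(b,(305.5,182.4),.1))
for p in([.482,-.247,.2],[.482,-.247,.3],[.529,.284,.3],[.529,.284,.14],[.5447,-.0675,.28]):
    print(p,kinematics.inverse_kinematics(p,Q(PSI)))
bot.goto([.4825,-.2467,.19],Q(PSI)); st('above')
bot.line_to([.4825,-.2467,.132],vel=.08,max_force=5); st('down')
claw.grip(.054,20); st('semi')
print(bot.line_to([.4825,-.2467,.100],vel=.03,max_force=2.5)); st('ledge')
shot('top','t1.png');shot('side','s1.png')
E
```

```text
side bore [ 0.54915238 -0.06338789  0.1       ]
[0.482, -0.247, 0.2] [-6.03165155e-01  8.41554844e-02  1.85237380e+00 -4.44089210e-16
  1.20506336e+00  5.57478797e-01]
[0.482, -0.247, 0.3] [-6.03165155e-01 -2.61123994e-03  1.74996065e+00 -4.44089210e-16
  1.39424324e+00  5.57478797e-01]
[0.529, 0.284, 0.3] [ 3.75848575e-01  1.25809013e-01  1.61487596e+00 -4.44089210e-16
  1.40090768e+00  1.53649253e+00]
[0.529, 0.284, 0.14] [ 3.75848575e-01  2.74245468e-01  1.75402949e+00 -4.44089210e-16
  1.11331770e+00  1.53649253e+00]
[0.5447, -0.0675, 0.28] [-2.51176749e-01  2.72335154e-02  1.75717389e+00 -4.44089210e-16
  1.35718525e+00  9.09467204e-01]
above t1.77 p [ 0.4825 -0.2477  0.1903] F [ 0.16 -0.43 -0.54] M [ 0.01 -0.02 -0.04] gap 0.0853
down t2.64 p [ 0.4829 -0.2469  0.1323] F [-0.04  0.2  -1.59] M [-0.   -0.02  0.02] gap 0.0855
semi t3.06 p [ 0.4826 -0.2468  0.1323] F [-0.09  0.39  0.71] M [ 0.01 -0.02 -0.04] gap 0.0541
True
ledge t3.85 p [ 0.4826 -0.2467  0.1072] F [-0.93 -0.95  5.81] M [-0.09 -0.06 -0.  ] gap 0.0542
```

```bash
python3 - <<'E'
from h import *
bot.line_to([.4825,-.2467,.1095],vel=.03); st('up2')
claw.grip(.041,20); st('gripped')
bot.line_to([.4825,-.2467,.19],vel=.12); st('lifted')
a=shot('top','t2.png');b=shot('side','s2.png')
def cr(c,x,y,w,h,s): return cv2.convertScaleAbs(cv2.resize(c['image'][y:y+h,x:x+w],None,fx=s,fy=s,interpolation=cv2.INTER_CUBIC),alpha=1.8)
cv2.imwrite('pics/c2.png',np.hstack([cr(a,400,190,80,100,5),cr(b,335,100,60,100,5)]))
for z in(.084,.177,.2):
  print(z,(proj(a,[.4825,-.2467,z])-[400,190])*5,(proj(b,[.4825,-.2467,z])-[335,100])*5+[400,0])
E
```

```text
up2 t4.21 p [ 0.4822 -0.2465  0.1091] F [-0.68  0.53 -0.  ] M [-0.01 -0.04 -0.03] gap 0.0542
gripped t4.49 p [ 0.483  -0.2471  0.1099] F [ 0.8  -0.33  2.2 ] M [-0.26 -0.16  0.06] gap 0.0410
lifted t5.32 p [ 0.4817 -0.2461  0.1889] F [-0.03  0.55 -2.11] M [0.03 0.   0.05] gap 0.0412
0.084 [158.60387662 223.0872607 ] [546.74356755 350.69039507]
0.177 [255.01651942 208.0556324 ] [564.70735592 185.79020879]
0.2 [282.88916772 203.69942114] [569.42824122 142.55475427]
```

View pics/c2.png

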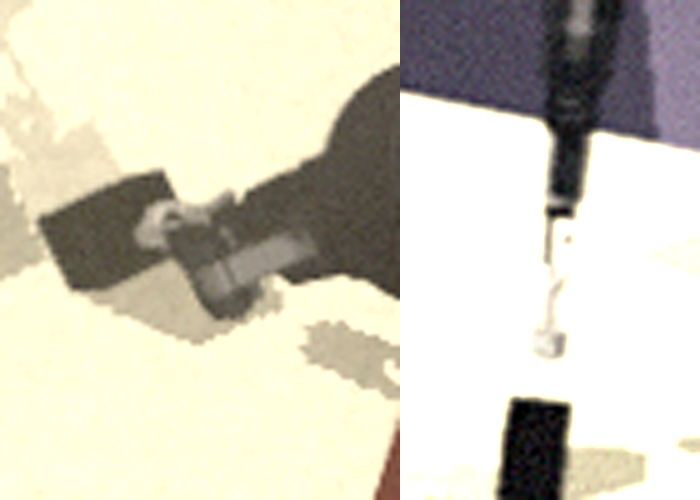

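The tweezers hang straight in the fingers: jaws at crop (548,350) in the side view and (152,225) in the top view, both within 1.5 px of prediction. Now I'll carry them over the bezel, high enough to clear the vise.

```bash
python3 - <<'E'
from h import *
bot.line_to([.4825,-.2467,.26],vel=.2)
bot.goto([.5292,.284,.26],Q(PSI)); st('over')
claw.grip(.026,25); st('open')
bot.line_to([.5292,.284,.178],vel=.15); st('hover')
a=shot('top','t3.png');b=shot('side','s3.png')
def cr(c,x,y,w,h,s): return cv2.convertScaleAbs(cv2.resize(c['image'][y:y+h,x:x+w],None,fx=s,fy=s,interpolation=cv2.INTER_CUBIC),alpha=1.6)
cv2.imwrite('pics/c3.png',np.hstack([cr(a,135,180,70,100,6)[:600],cr(b,180,200,60,100,6)]))
for z in(.045,.054,.0725,.0865):
  print(z,(proj(a,[.5292,.284,z])-[135,180])*6,(proj(b,[.5292,.284,z])-[180,200])*6+[420,0])
E
```

```text
over t7.84 p [0.5296 0.283  0.2599] F [-0.08  0.3  -1.12] M [ 0.08 -0.   -0.05] gap 0.0410
open t8.13 p [0.5295 0.2834 0.2601] F [-0.14  0.67 -1.48] M [-0.    0.   -0.01] gap 0.0260
hover t8.83 p [0.5298 0.2842 0.1787] F [ 0.4   0.98 -1.45] M [ 0.06 -0.03  0.01] gap 0.0258
0.045 [232.63914093 236.9972892 ] [587.27439347 465.4247064 ]
0.054 [225.3306738  234.54524848] [584.22213494 442.93572532]
0.0725 [209.80078613 229.33398041] [577.82257881 395.81039031]
0.0865 [197.5717006  225.22949404] [572.86394217 359.32038059]
```

View pics/c3.png

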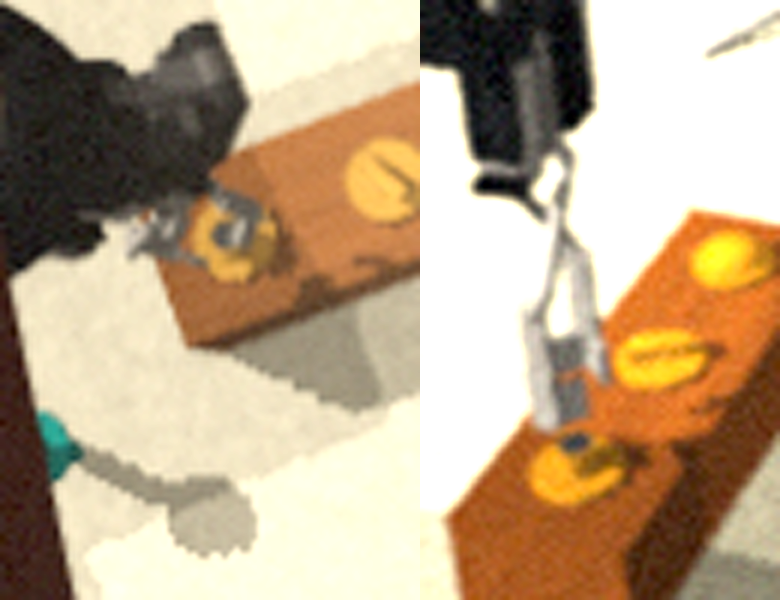

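In the side crop the jaw tips are at (548,425) and (605,380), with the cup at (577,441). In the top crop the jaws straddle the cup at (232,237). The side view suggests a shift of about 1 mm in +x, so I'll descend with that and a force guard.

```bash
python3 - <<'E'
from h import *
x,y=.5300,.2846
bot.line_to([x,y,.172],vel=.05); st('a')
print(bot.line_to([x,y,.147],vel=.02,max_force=3)); s=st('contact')
E
```

```text
a t9.21 p [0.5299 0.2846 0.172 ] F [-0.04  0.11 -1.77] M [-0.02  0.03 -0.05] gap 0.0263
True
contact t10.13 p [0.5301 0.2843 0.1522] F [ 0.42 -1.8   4.22] M [-0.15 -0.03  0.03] gap 0.0260
```

Contact came at TCP z = 0.1522, as predicted, so the tips are standing on the disc. Next: ease off in two steps, re-seat and lift.

```bash
python3 - <<'E'
from h import *
x,y=.5300,.2846
claw.grip(.0378,25); s=st('ease')
z=s['position'][2]
print(bot.line_to([x,y,.1480],vel=.01,max_force=3)); st('reseat')
claw.grip(.0413,25); st('clamp')
bot.line_to([x,y,.20],vel=.08); st('up')
a=shot('top','t4.png');b=shot('side','s4.png')
bot.line_to([x,y,.27],vel=.2); st('high')
def cr(c,x,y,w,h,s): return cv2.convertScaleAbs(cv2.resize(c['image'][y:y+h,x:x+w],None,fx=s,fy=s,interpolation=cv2.INTER_CUBIC),alpha=1.6)
cv2.imwrite('pics/c4.png',np.hstack([cr(a,135,180,70,100,6)[:600],cr(b,180,200,60,100,6)]))
E
```

```text
ease t10.41 p [0.5292 0.2843 0.151 ] F [ 0.59 -0.01  2.2 ] M [ 0.1  -0.15  0.01] gap 0.0377
True
reseat t10.62 p [0.5298 0.2845 0.151 ] F [ 0.23 -0.27  3.05] M [-0.   -0.02  0.04] gap 0.0377
clamp t10.83 p [0.5295 0.2843 0.1505] F [-0.16 -0.02  1.14] M [-0.04 -0.09  0.02] gap 0.0413
up t11.60 p [0.5298 0.2845 0.1999] F [ 0.45 -0.26 -2.52] M [ 0.03 -0.02 -0.03] gap 0.0412
high t12.20 p [0.5299 0.2845 0.2697] F [-0.2  -0.04 -2.35] M [-0.03  0.02 -0.03] gap 0.0413
```

View pics/c4.png

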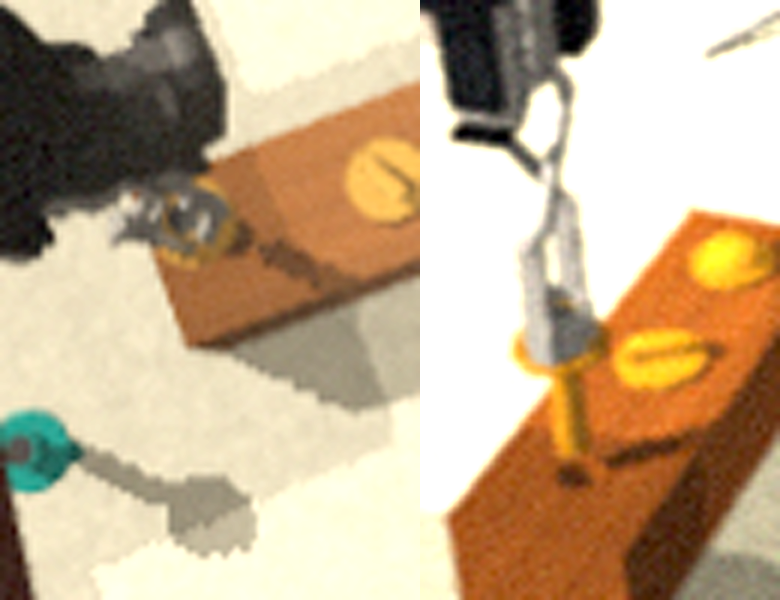

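The bezel is held square in the jaws: disc at crop (562,350), stem foot at (570,460), hanging clear of its hole. Now I'll go over the vise and measure foot against bore.

```bash
python3 - <<'E'
from h import *
P=np.array([.5465,-.066,.268])
bot.goto(P,Q(PSI)); st('vise'); bot.dwell(.3)
a=shot('top','t5.png');b=shot('side','s5.png'); p=st()['position']
def cr(c,x,y,w,h,s): return cv2.convertScaleAbs(cv2.resize(c['image'][y:y+h,x:x+w],None,fx=s,fy=s,interpolation=cv2.INTER_CUBIC),alpha=1.6)
cv2.imwrite('pics/c5.png',np.hstack([cr(a,310,170,70,100,6),cr(b,275,120,60,100,6)]))
for n,z in(('foot',p[2]-.1487),('und',p[2]-.1087),('disctop',p[2]-.1057)):
  q=[p[0],p[1],z]; print(n,'top',proj(a,q),'side',proj(b,q))
yel=lambda im:(lambda h:(h[...,0]>12)&(h[...,0]<36)&(h[...,1]>110)&(h[...,2]>60))(cv2.cvtColor(im,cv2.COLOR_BGR2HSV)).astype(np.uint8)
m=yel(b['image'][120:220,275:335]); 
for r in range(100):
  xs=np.nonzero(m[r])[0]
  if len(xs): print(120+r,xs.min()+275,xs.max()+275,len(xs),end=' | ')
m=yel(a['image'][170:270,310:380]);ys,xs=np.nonzero(m);print('\ntop yel',len(xs),cv2.minEnclosingCircle(np.stack([xs+310,ys+170],1).astype(np.float32)))
E
```

```text
vise t13.52 p [ 0.5465 -0.065   0.2676] F [-0.08 -0.32 -1.94] M [ 0.01 -0.01 -0.02] gap 0.0414
 t13.92 p [ 0.5466 -0.0655  0.2681] F [-0.15  0.27 -1.34] M [ 0.01 -0.   -0.04] gap 0.0412
foot top [343.16164353 202.63501389] side [307.02512423 175.18456355]
und top [346.33835263 199.60710065] side [307.43238166 159.86269253]
disctop top [346.59087882 199.36637831] side [307.46369297 158.68604899]
139 275 281 7 | 140 275 283 9 | 141 275 284 10 | 142 275 286 12 | 143 275 287 13 | 144 275 289 15 | 145 275 291 17 | 146 275 292 18 | 147 275 294 20 | 148 275 296 22 | 149 275 297 23 | 150 275 299 25 | 151 275 299 25 | 152 275 299 25 | 153 275 299 25 | 154 275 299 25 | 155 275 296 22 | 156 277 292 16 | 157 278 288 11 | 158 280 311 8 | 159 300 311 6 | 160 300 311 9 | 161 301 310 10 | 162 303 308 6 | 163 304 307 4 | 164 304 307 4 | 165 304 307 4 | 166 303 307 5 | 167 304 307 4 | 168 304 307 4 | 169 304 307 4 | 170 304 306 3 | 171 304 306 3 | 172 304 306 3 | 173 304 306 3 | 174 304 306 3 | 175 305 306 2 | 
top yel 0 ((0.0, 0.0), 0.0)
```

View pics/c5.png

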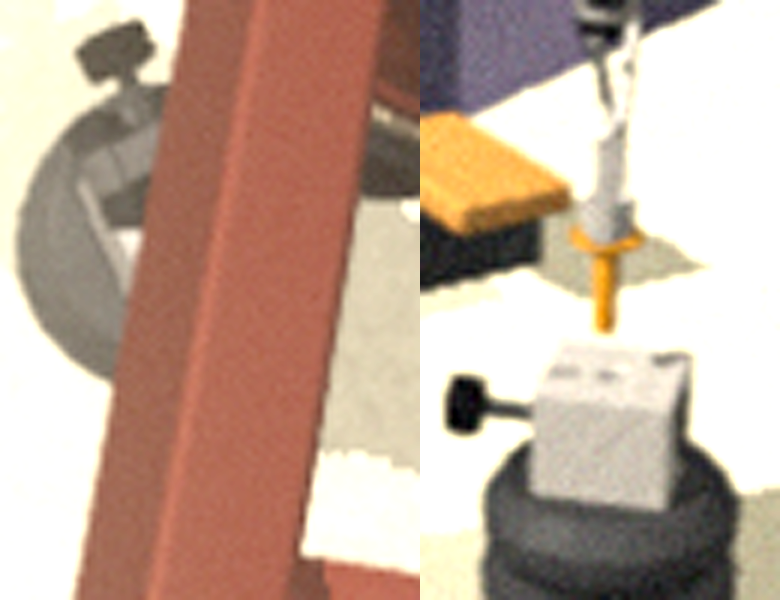

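The arm hides the bezel from the top camera here. In the side view the stem (crop 604,330) is about 1.8 px left of prediction, which calibrates that camera's column. For the top camera I'll take a calibration from a nearby unobstructed hover, and also use t4.

```bash
python3 - <<'E'
from h import *
bot.line_to([.5465,-.185,.268],Q(PSI),vel=.2); bot.dwell(.2)
a5=shot('top','t6.png');b5=shot('side','s6.png'); p5=st()['position']
L=lambda f:dict(np.load('pics/%s.npz'%f))
a4,b4=L('t4'),L('s4'); p4=np.array([.5298,.2845,.1999])
def yel(im): h=cv2.cvtColor(im,cv2.COLOR_BGR2HSV); return ((h[...,0]>14)&(h[...,0]<36)&(h[...,1]>95)&(h[...,2]>60)).astype(np.uint8)
tiles=[]
for a,p in((a4,p4),(a5,p5)):
    q=proj(a,[p[0],p[1],p[2]-.1057]); x,y=(q-14).astype(int); im=a['image'][y:y+30,x:x+30]; m=yel(im)
    n,l,s,ce=cv2.connectedComponentsWithStats(m,connectivity=8); keep=np.isin(l,[i for i in range(1,n) if s[i,4]>=6]); ys,xs=np.nonzero(keep)
    c,r=cv2.minEnclosingCircle(np.stack([xs,ys],1).astype(np.float32)); c=np.array(c)+[x,y]
    e=on_z(a,c,p[2]-.1057); print('pred px',q,'obs',c,'r',r,'exp',552*.015,'world err obs-TCP mm',(e-[p[0],p[1],e[2]])*1e3)
    t=cv2.resize(im,(390,390),interpolation=cv2.INTER_CUBIC); t=cv2.convertScaleAbs(t,alpha=1.6)
    cv2.circle(t,tuple(int(v) for v in (c-[x,y]+.5)*13),int(r*13),(255,0,255),1); tiles.append(t)
cv2.imwrite('pics/c6.png',np.hstack(tiles))
def stem(b,p):
    q=proj(b,[p[0],p[1],p[2]-.13]); x,y=(q-[10,3]).astype(int); h=yel(b['image'][y:y+9,x:x+21]); print('stem side pred',q[0],'obs',[(np.nonzero(r)[0].mean()+x).round(2) for r in h if r.any()])
stem(b4,p4);stem(b5,p5);stem(L('s5'),np.array([.5466,-.0655,.2681]))
E
```

```text
t14.96 p [ 0.5466 -0.184   0.268 ] F [ 0.25  0.27 -2.44] M [0.01 0.04 0.04] gap 0.0414
pred px [166.53296955 216.85940579] obs [166.25   216.6875] r 8.202853202819824 exp 8.28 world err obs-TCP mm [0.35954041 0.57661774 0.        ]
pred px [411.31659813 197.9150491 ] obs [409.86764717 197.48529434] r 7.714873790740967 exp 8.28 world err obs-TCP mm [0.85228584 2.61568031 0.        ]
stem side pred 206.02842398682918 obs [np.float64(207.33), np.float64(205.29), np.float64(203.5), np.float64(203.5), np.float64(202.71), np.float64(203.43), np.float64(204.5), np.float64(204.5), np.float64(204.5)]
stem side pred 332.9701857570183 obs [np.float64(331.5), np.float64(331.5), np.float64(331.0), np.float64(331.0), np.float64(331.0), np.float64(331.0), np.float64(331.0), np.float64(331.0), np.float64(330.5)]
stem side pred 307.2292068040393 obs [np.float64(305.0), np.float64(305.0), np.float64(305.0), np.float64(305.0), np.float64(305.0), np.float64(305.5), np.float64(305.5), np.float64(305.5), np.float64(305.5)]
```

View pics/c6.png

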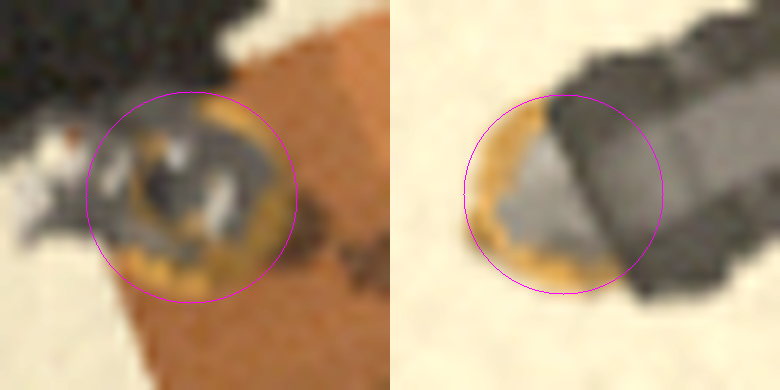

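Top bias is about (0.5, 1.0) mm and the side column is corrected, so the bore is at about (0.5457,-0.0677), with 1–2 mm of disagreement between the cameras. I'll probe with a light force guard and run a small search if it lands on the block.

```bash
python3 - <<'E'
from h import *
c=np.array([.5457,-.0677]); u=np.array([.79,.61]); v=np.array([.61,-.79])
bot.line_to([*c,.262],Q(PSI),vel=.2); bot.dwell(.2); st('start')
for du,dv in((0,0),(-.0012,0),(.0012,0),(0,.0014),(0,-.0014)):
    q=c+du*u+dv*v
    bot.line_to([*q,.2525],vel=.08)
    hit=bot.line_to([*q,.2425],vel=.02,max_force=2.5); s=st('%s %s hit %s'%(du,dv,hit))
    if not hit: print('IN'); break
    if s['position'][2]<.2455: print('deep contact'); break
E
```

```text
start t15.89 p [ 0.5458 -0.0689  0.2621] F [-0.04 -0.42 -2.21] M [0.02 0.02 0.01] gap 0.0410
0 0 hit True t16.51 p [ 0.5462 -0.0678  0.2481] F [-0.44 -0.71  4.77] M [-0.04 -0.04  0.02] gap 0.0408
-0.0012 0 hit False t17.41 p [ 0.5447 -0.0684  0.2424] F [ 0.04  0.1  -2.19] M [-0.03  0.08  0.03] gap 0.0417
IN
```

The stem is in the bore at (0.5447,-0.0684), with no side load. Now I'll press down through the drag onto the stop, in small steps near the end.

```bash
cat >> h.py <<'E'
def fz(n=6):
    v=[]
    for _ in range(n): bot.dwell(.02); v.append(bot.sense()['force'][2])
    return float(np.mean(v))
E
python3 - <<'E'
from h import *
x,y=.5447,-.0684
f0=fz(10); print('f0',f0)
z=.232
hit=bot.line_to([x,y,z],vel=.02,max_force=6); s=st('pre %s'%hit)
if not hit:
    hit=bot.line_to([x,y,.205],vel=.01,max_force=6.5); s=st('slow %s'%hit)
z=s['position'][2]; print('contact',fz()-f0,z)
E
```

```text
f0 -1.9225107052707133
pre False t18.25 p [ 0.5449 -0.0685  0.2323] F [0.07 0.51 0.85] M [0.03 0.01 0.01] gap 0.0412
slow True t19.29 p [ 0.5455 -0.0684  0.2269] F [-0.22 -0.01  3.12] M [ 0.07  0.13 -0.06] gap 0.0413
contact 5.213282009213687 0.22693958169212664
```

```bash
python3 - <<'E'
from h import *
x,y=.5447,-.0684; f0=-1.95
z=.2268
for i in range(24):
    z-=.0005; bot.line_to([x,y,z],vel=.01); f=fz(5)-f0; s=bot.sense(); print('%.4f %.4f c%.1f t%.1f'%(z,s['position'][2],f,s['time_s']))
    if f>=8.8 : break
E
```

```text
0.2263 0.2268 c7.0 t19.7
0.2258 0.2267 c8.3 t20.1
0.2253 0.2265 c9.3 t20.4
```

```bash
python3 - <<'E'
from h import *
x,y=.5447,-.0684; f0=-1.95
z=.2253
for i in range(6):
    f=fz(6)-f0
    if f>=11.3: break
    z-=.0004; bot.line_to([x,y,z],vel=.01); s=bot.sense(); print('%.4f %.4f c%.1f t%.1f'%(z,s['position'][2],fz(6)-f0,s['time_s']))
for i in range(4): bot.dwell(.15); print('hold',fz(6)-f0)
st()
b=shot('side','s7.png');a=shot('top','t7.png')
def cr(c,x,y,w,h,s): return cv2.convertScaleAbs(cv2.resize(c['image'][y:y+h,x:x+w],None,fx=s,fy=s,interpolation=cv2.INTER_CUBIC),alpha=1.6)
cv2.imwrite('pics/c7.png',cr(b,265,110,80,100,6))
E
```

```text
0.2249 0.2264 c10.5 t20.7
0.2245 0.2262 c10.5 t21.2
0.2241 0.2260 c11.0 t21.6
hold 11.317660462926332
hold 11.422223993019939
hold 11.260001302525824
hold 11.376136850031202
 t22.84 p [ 0.5456 -0.0685  0.226 ] F [-0.56  0.7   9.68] M [ 0.26  0.21 -0.04] gap 0.0414
```

View pics/c7.png

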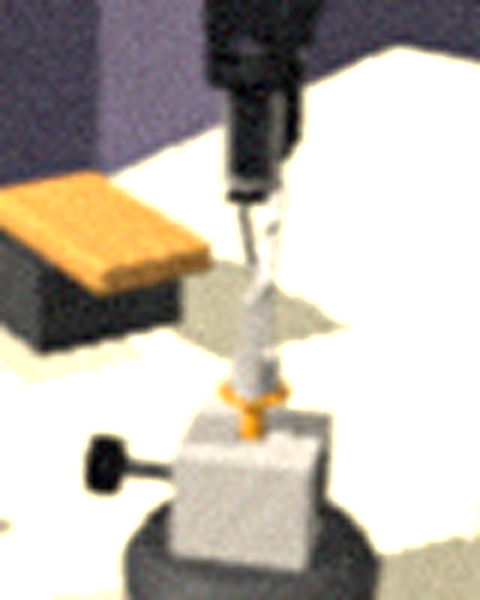

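The stem is in the bore with the disc (253,393) standing above the block, held at 11.3 N for over half a second. Now I'll relieve the push and let go.

```bash
python3 - <<'E'
from h import *
x,y=.5447,-.0684; f0=-1.95
z=.2241
for i in range(12):
    f=fz(5)-f0
    if f<3.2: break
    z+=.0005; bot.line_to([x,y,z],vel=.02)
print('relieved',z,f); p=st()['position']
claw.grip(.047,20); st('free'); bot.dwell(.2)
claw.grip(.066,20); claw.grip(.085,20); st('open'); z=bot.sense()['position'][2]
bot.line_to([x,y,z+.06],vel=.08); bot.line_to([x,y,.36],vel=.2); bot.dwell(.3); st('away')
a=shot('top','t8.png');b=shot('side','s8.png')
def cr(c,x,y,w,h,s): return cv2.convertScaleAbs(cv2.resize(c['image'][y:y+h,x:x+w],None,fx=s,fy=s,interpolation=cv2.INTER_CUBIC),alpha=1.6)
cv2.imwrite('pics/c8.png',np.hstack([cr(b,265,90,80,120,5),cr(a,310,150,80,120,5)]))
E
```

```text
relieved 0.2281 2.709988490544142
 t25.69 p [ 0.5444 -0.0684  0.2277] F [ 0.05 -0.44  0.22] M [-0.01 -0.1  -0.06] gap 0.0413
free t25.93 p [ 0.5443 -0.0683  0.2277] F [-0.86 -0.13 -0.19] M [-0.01  0.04  0.04] gap 0.0468
open t26.78 p [ 0.5447 -0.0684  0.2281] F [-0.35  0.28 -0.56] M [-0.   -0.    0.06] gap 0.0854
away t28.49 p [ 0.544  -0.0682  0.3582] F [ 0.29 -0.39 -0.4 ] M [0.   0.05 0.03] gap 0.0850
```

View pics/c8.png

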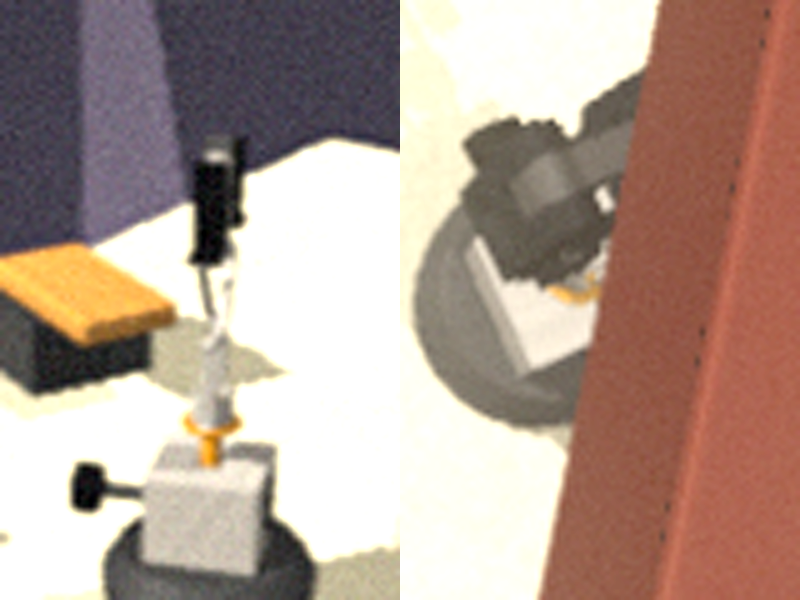

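The tweezers stand upright, clamped on the cup: cap at crop (225,150), disc at (212,425), stem in the bore at (209,465). The gripper is clear, so I'm handing in.

```bash
python3 -c "
from h import *
hand_in(); st('end')"
```

```text
the job is handed in; nothing more can be done
the job is handed in; nothing more can be done
```

The job is done and handed in at about 28.5 s of the allowed 67 s. `hand_in()` gives no verdict, so whether it passed is not confirmed.

**What I did:**
- I took the tweezers from the pot by their grips and squeezed them open over the cup. The tips met the disc at the predicted height, and I eased off to clamp the cup and lifted the setting out.
- The first try at the bore landed on the block with a brief touch of about 7 N. Shifting 1.2 mm put the stem in with no side load.
- I pressed it down until the stop took the load. The readings during the hold were 11.3–11.4 N for over half a second, against limits of 9 N and 15 N.
- Then I eased the push to about 2.7 N, let go and backed away.

**Last checks:** The side picture shows the tweezers upright and clamped on the cup, with the stem in the bore. The foot is about 22 mm deep by calculation, and the gripper was clear and holding nothing.

**Disagreements and gaps:**
- The two cameras disagreed by 2–6 mm on the bore position before I corrected them. The one-step search settled it.
- The arm hid most of the setting from the top camera at the end, so only the side view supports the final check.
- I planned every move to stay clear of the other settings, the graver and the ring, but did not re-measure them at the end.

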